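# Shut off the marked air valve under the sliding cover

### The job

One air line of the valve test bench must be shut off. Using the fingers only to push, slide the steel cover of the grey shut-off box along its guides to the robot's left, all the way to its stop, and leave it there; then push the handle of the valve marked with the wide round disc clockwise (seen from above) until it is fully shut, across its pipe. Do not lift the cover, and leave the other valve's handle and the things standing round the box as they are.

Things in the scene. Friction and masses are not known exactly. Their poses are not given: they have to be found in the camera images.
- box: grey steel shut-off box fixed to the bench, 270 mm (x) by 275 mm (y), runners 75 mm high on which the cover lies, guide rims 8 mm higher along both x sides. Origin: centre of its underside, on the bench. x points roughly away from the robot, y roughly to its left. Right part: open well with two valves; left part: closed deck onto which the cover slides along +y
- well (a point): centre of the well's mouth, 75 mm above the bench. The well is 240 mm (x) by 120 mm (y) inside. The two valves stand in it 100 mm apart in x, one nearer the robot, the other farther; which is which varies. Pipes run along y and stick out 30 mm at the box's right side, lower than 47 mm. Axes as the box's
- stop (a point): middle of the inner face of the stop wall at the box's left (+y) end, 83 mm above the bench (the wall's top); the cover's left edge meets it when fully aside, and cover_lip is then 127.5 mm from it along y. Axes as the box's
- cover_lip (a point): centre of the cover's upright lip, 88 mm above the bench. Cover: loose steel plate 250 (x) by 130 mm (y), 4 mm thick, 0.6 kg, 3 mm side play, hides both valves. The lip stands on its right (-y) edge, 160 mm long (x), 5 mm thick, from 77 to 99 mm above the bench. Sliding takes 2 to 6 N. Starts shut or up to 20 mm ajar and slides about 110 to 130 mm. Axes as the box's
- disc_spindle (a point): point on the turning axis (vertical) of the marked valve (the one with a flat round disc, 40 mm across and 3 mm thick, on top of its spindle), at mid-height of its handle, 64 mm above the bench; it does not move
- disc_end (a point): middle of the free end of the marked valve (the one with a flat round disc, 40 mm across and 3 mm thick, on top of its spindle)'s handle, 70 mm from the axis, at mid-height of the handle. The handle is a flat grey metal bar 16 mm wide and 12 mm thick, its underside 58 mm and its top 70 mm above the bench; below it the valve's body and pipe reach up to 48 mm
- disc_handle (a joint): angle of the marked valve (the one with a flat round disc, 40 mm across and 3 mm thick, on top of its spindle)'s handle: 0 = fully open, along its pipe (pointing along the box's +y); grows clockwise seen from above to 1.571 = fully shut against its stop, across the pipe (pointing along the box's +x). Stiff: about 3 N at the end of the handle, stays where it is left
- plain_spindle (a point): point on the turning axis (vertical) of the other valve (with only a small 12 mm nut on top of its spindle), at mid-height of its handle, 64 mm above the bench; it does not move
- plain_end (a point): middle of the free end of the other valve (with only a small 12 mm nut on top of its spindle)'s handle, 70 mm from the axis, at mid-height of the handle. The handle is a flat grey metal bar 16 mm wide and 12 mm thick, its underside 58 mm and its top 70 mm above the bench; below it the valve's body and pipe reach up to 48 mm
- plain_handle (a joint): angle of the other valve (with only a small 12 mm nut on top of its spindle)'s handle: 0 = fully open, along its pipe (pointing along the box's +y); grows clockwise seen from above to 1.571 = fully shut against its stop, across the pipe (pointing along the box's +x). Stiff: about 3 N at the end of the handle, stays where it is left
- spray_can: bystander: white aerosol can, 62 mm diameter, 170 mm tall, standing left of the box; origin at its underside
- solvent_tin: bystander: white oblong tin 80 x 50 x 130 mm tall, standing left of the box; origin at its underside
- brass_union: bystander: brass pipe union, 48 mm diameter, 48 mm tall, standing right of the box; origin at its underside
- grease_jar: bystander: blue jar with a black cap, 56 mm diameter, 60 mm tall, standing to the near right of the box; origin at its underside
- spanner: bystander: steel spanner 180 mm long lying beyond the box; origin on its underside, at about mid-length
- pipe_tee: bystander: grey plastic pipe tee, about 100 mm wide, 95 mm tall, standing left of the box; origin at its underside
- flange_ring: bystander: dark steel ring, 70 mm outer diameter, 14 mm high, lying beyond the box; origin at its underside

How it is judged:
On the way, in this order (a step that is already met when the one before it is completed fails the run):
1. the cover is slid aside to its stop (within about 20 mm) (y of cover_lip in the frame of box above -0.015 m and not (value of joint disc_handle above 1.4 rad)), for 0.2 s.
2. the marked handle is pushed shut with the cover aside (y of cover_lip in the frame of box above -0.015 m and value of joint disc_handle above 1.4 rad), for 0.2 s.
At the end, for the whole second after the job is handed in: The cover lies flat in its guides within 20 mm of its stop, the marked valve's handle is within 0.17 rad (10 degrees) of fully shut and at rest, the other handle's end is within 15 mm and every bystander within 30 mm of where it started (all of step 2 and value of joint disc_handle below 1.65 rad and z of cover_lip in the frame of box below 0.096 m and angle between cover_lip's own z axis and vertical below 0.06 rad and distance of plain_end from where it was at the start of the episode below 0.015 m and velocity of joint disc_handle below 0.05 rad/s and distance of each of spray_can, solvent_tin, brass_union, grease_jar, spanner, pipe_tee, flange_ring from where it was at the start of the episode below 0.03 m); the robot touches nothing.
It fails at once if the cover is lifted or tipped (lip raised more than 15 mm, or tilted more than 0.12 rad) (z of cover_lip in the frame of box above 0.103 m or angle between cover_lip's own z axis and vertical above 0.12 rad).
It fails at once if the other valve's handle is turned (its end moved more than 20 mm) (distance of plain_end from where it was at the start of the episode above 0.02 m).
It fails at once if a bystander is lifted, knocked or pushed more than 30 mm (distance of any of spray_can, solvent_tin, brass_union, grease_jar, spanner, pipe_tee, flange_ring from where it was at the start of the episode above 0.03 m).
It also fails if it takes over 45 s, if anything falls off the work surface, if the arm or the gripper's body presses on something with over 40 N, if the wrist force passes 120 N, or if a joint passes its speed limit or range.

### The arm

A 6-joint arm with a two-finger parallel gripper is mounted at the origin on the work surface. World frame = base frame: x ahead of the robot, y to its left, z up, the work surface at z = 0. Lengths are in m, angles in rad, forces in N, time in s.
With the tool pointing down it reaches from about 0.35 to 0.975 m from the base axis. Payload 4.9 kg.
Tool frame: the origin (TCP) lies between the finger pads; the fingertips stand 22 mm ahead of it and the grasp point (between the pads) lies 3 mm ahead of it; z points along the fingers, y is the line along which they close (so a half turn about z gives the same grasp; the last joint's range is limited). The gripper opens to 85 mm and grips with 20 to 120 N. Pads are 22 mm wide; open, the fingers measure 114 mm over their backs; the gripper's body (76 mm by 85 mm) begins 54 mm behind the grasp point. The pads swing forward as they close: fully open they stand 13 mm farther back than shut.
Start: joints at [1.063, 0.053, 1.613, -0, 1.476, -0.119], TCP at [0.237, 0.578, 0.253] pointing down, gripper open.
Joint ranges: [-3.01, 3.01], [-1.01, 2.22], [0.06, 2.58], [-1.02, 4.17], [0.09, 2.62], [-3.14, 3.14]. Speed limits (rad/s): [2.57, 2.57, 3.14, 3.14, 3.14, 3.14].

### API

Orientations are given as a unit quaternion [w, x, y, z].
In Python, from plant import state, grab_frame, get_calibration, job_done, recognise, regions_of gives the robot as it stands.
- The arm moves only by the tool apply_moves, never from a script. Its argument "targets" is a list of rows, each an object with "translation": the shift along the tool's x, y, z normalised to -1 to 1, where 1 is 100 mm, a list of three; "twist": the turn about the tool's z normalised to -1 to 1, where 1 is 0.1 rad; "hand": the opening, from 0 (shut) to 1 (fully open). A call has 1 to 8 rows; each row shifts and turns the commanded pose from where the row before left it, along the tool's axes as they then stand; what a row does not reach is not made up. A row lasts 1/10 s, in which the tool goes at most 50 mm and 8.59 degrees, less where a joint would pass 70% of its speed; a pose out of reach is approached as far as the arm can. A call with a number of a shift or a turn outside -1 to 1 is refused whole. A call with a gripper value outside its range is refused whole. The fingers move at their own pace and stop on an object; the grip force is fixed at half the most. Time passes only in rows, so rows that do not move let the fingers close. It gives the time, the measured TCP pose, the force, the opening and the grip force at its end, in the units of the state.
- state(): the state, without advancing time (a new reading comes with each control period).
- grab_frame(name): name is "scene" or "top" or "wrist"; returns the picture (480x640x3 uint8, red, green, blue); there is no depth.
- get_calibration(name): a dict with "camera_matrix" (3x3 intrinsics, pixels), "D" ([k1, k2, p1, p2, k3] as OpenCV has them; the pictures are not rectified), "pose" (4x4, takes a point from camera to world coordinates). Camera axes: x right, y up, looking along -z (the intrinsics and any distortion apply to the point x, -y, -z); pixel columns grow to the right and rows downward; lengths in m; the calibration is good to about 2 mm. A picture is of the moment at which its call begins: read the wrist's pose just before it. get_calibration takes no time and is no camera call; for the wrist camera it gives the pose at the moment of the call.
- job_done(): hands the job in; it is judged then, once.
Trained networks look in the newest picture that a camera, given by its name, has taken for a name from the list of things; names that differ only in an ending like _2 or _b are one class to them, and where a whole thing is asked for, a point or a joint stands for the part that bears it (a point fixed in the world has none). Each returns a list of dicts, best first, with "score" (0 to 1); they miss things now and then, are a little off and sometimes report something else, mostly with a low value. They report only what shows in the picture. A call takes as long as a camera call.
- recognise(camera, query): "point" ([x, y, z] in m, in world coordinates, good to about 4 mm: the middle of the surface that is visible of it).
- regions_of(camera, query): "pixels" (480x640 bool, what is visible of it).
The state is a dict: "time": time; "joint_pos": joint angles; "joint_vel": joint speeds; "joint_efforts": joint torques, N m; "tool_pos": TCP position; "tool_rot": TCP orientation; "contact_force": force on the tool from outside, world axes, zero at the start; "ft_torque": the same for the moment, N m; "gripper_width": opening from 0.0 (shut) to 1.0 (fully open); "grasp_force": force on a finger pad.
Only numpy, scipy, OpenCV 4.12 (cv2) and the standard library are available. Lean on these libraries where they do the work, as an engineer would, in place of code of your own. Each camera call takes 0.05 s, during which the arm holds its last target. There are 200 camera calls.

## Working session

There is one attempt and no reset: what is moved stays moved. The work goes in short steps, Python scripts to look and compute and a tool call to move; the robot and the scene stay as the last step left them, time stands still between calls to the robot, and variables do not carry over. Pictures are saved under pics/ and viewed, at most 10 in all, crops included, and the job is handed in when it is done.

Besides the shell and the picture viewer there is one more tool, called after "Emit:" by a JSON object that holds its "name" and its "arguments". apply_moves: Moves the arm, as the interface text tells. Its arguments: {"type":"object","properties":{"targets":{"type":"array"}},"required":["targets"]}

```bash
mkdir -p pics; python3 - <<'E'
from plant import *
import cv2
s=state();print(s['time'],s['tool_pos'],s['tool_rot'],s['contact_force'])
for c in ("top","scene"):
    f=grab_frame(c);cv2.imwrite(f'pics/{c}0.png',f[:,:,::-1])
    for q in ("box","cover_lip","grease_jar","brass_union","pipe_tee","spray_can","solvent_tin"):
        r=recognise(c,q);print(c,q,[(x['point'],round(x['score'],2)) for x in r[:2]])
E
```

```text
0.0 [0.23665158 0.57781616 0.25205591] [-3.04551584e-04  1.93170752e-01  9.81164601e-01 -9.97233871e-04] [-0.11453494 -0.08223809 -0.75722385]
top box [([0.536, -0.0019, 0.0703], 0.66)]
top cover_lip [([0.5356, -0.1265, 0.0766], 0.86)]
top grease_jar [([0.4377, -0.2805, 0.0627], 0.68), ([0.5375, 0.0008, 0.0721], 0.52)]
top brass_union [([0.6213, -0.3024, 0.0325], 0.85)]
top pipe_tee [([0.4269, 0.1405, 0.0982], 0.89), ([0.5363, 0.1358, 0.1327], 0.64)]
top spray_can [([0.6278, 0.1345, 0.1757], 0.7)]
top solvent_tin [([0.5383, 0.1373, 0.1299], 0.79)]
scene box [([0.6294, -0.0266, 0.072], 0.56), ([0.6581, 0.127, 0.1084], 0.33)]
scene cover_lip [([0.5567, -0.1305, 0.0769], 0.77)]
scene grease_jar [([0.4535, -0.2906, 0.0392], 0.65), ([0.5875, -0.2209, 0.0405], 0.42)]
scene brass_union [([0.6389, -0.3134, 0.0302], 0.81)]
scene pipe_tee [([0.4444, 0.1231, 0.0749], 0.68)]
scene spray_can [([0.6564, 0.1273, 0.1076], 0.57)]
scene solvent_tin [([0.555, 0.1223, 0.0946], 0.55), ([0.632, -0.0263, 0.0694], 0.52)]
```

View pics/top0.png

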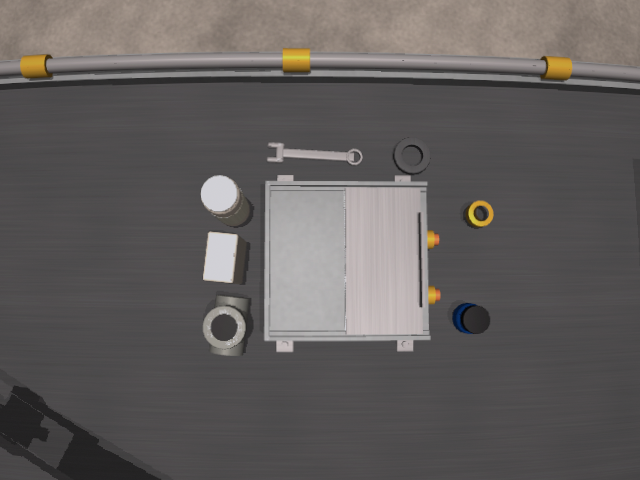

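View pics/scene0.png

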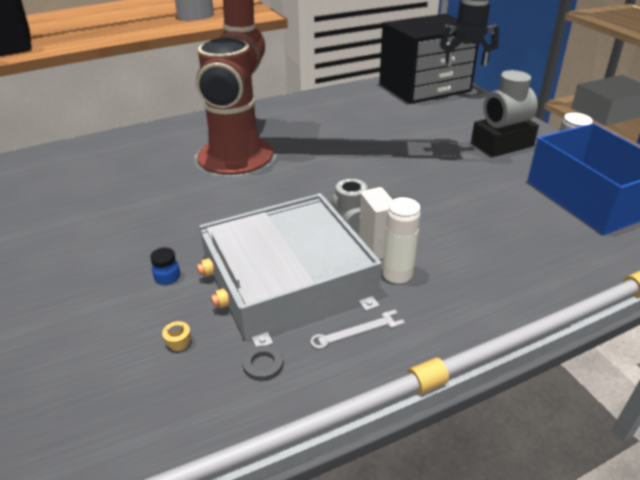

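The top view shows the box corners at about (266,183), (427,183), (429,340) and (266,340). The lip is at column 420, rows 213–306, with pipe stubs to its right at (433,240) and (433,295).

```bash
cat > h.py <<'E'
import numpy as np,cv2
from plant import *
from scipy.spatial.transform import Rotation as R
def ray(cal,pts,z):
    K=np.array(cal['camera_matrix']);D=np.array(cal['D'],float);T=np.array(cal['pose'])
    u=cv2.undistortPoints(np.array(pts,float).reshape(-1,1,2),K,D).reshape(-1,2)
    d=np.c_[u[:,0],-u[:,1],-np.ones(len(u))]@T[:3,:3].T
    o=T[:3,3];return o+d*((z-o[2])/d[:,2])[:,None]
def R_tool():
    q=state()['tool_rot'];return R.from_quat([q[1],q[2],q[3],q[0]])
E
python3 - <<'E'
from h import *
c=get_calibration("top")
print(ray(c,[(266,183),(427,183),(429,340),(266,340)],.083).round(4))
print(ray(c,[(420,213),(420,306)],.099).round(4))
grab_frame("top")
for q in("box","cover_lip"):
  r=regions_of("top",q)[0]; m=r['pixels'].astype(np.uint8)
  rect=cv2.minAreaRect(np.argwhere(m)[:,::-1].astype(np.float32)); print(q,rect)
  print(ray(c,cv2.boxPoints(rect),.083).round(4))
print(R_tool().as_matrix().round(3))
w=get_calibration("wrist")['pose'];print(w)
E
```

```text
[[ 0.6687  0.0742  0.083 ]
 [ 0.6704 -0.2033  0.083 ]
 [ 0.4022 -0.2017  0.083 ]
 [ 0.4036  0.0722  0.083 ]]
[[ 0.6156 -0.1859  0.099 ]
 [ 0.4601 -0.1831  0.099 ]]Traceback (most recent call last):
  File "<stdin>", line 7, in <module>
IndexError: list index out of range
```

Emit:
{"name": "apply_moves", "arguments": {"targets": [{"translation": [0,0,0],"twist": -0.97,"hand": 0},{"translation": [0,0,0],"twist": -0.97,"hand": 0},{"translation": [0,0,0],"twist": -0.97,"hand": 0},{"translation": [0,0,0],"twist": -0.97,"hand": 0},{"translation": [0,0,0],"twist": 0,"hand": 0}]}}

```text
time: 1.4
tool_pos: [0.2369, 0.5783, 0.2533]
tool_rot: [-0.0, 0.0, 1.0, -0.0]
contact_force: [0.2, -0.0, 1.1]
gripper_width: 0.145
grasp_force: 0.0
```

Emit:
{"name": "apply_moves", "arguments": {"targets": [{"translation": [-0.2,-0.4,0],"twist": 0,"hand": 0},{"translation": [-0.2,-0.4,0],"twist": 0,"hand": 0},{"translation": [-0.2,-0.4,0],"twist": 0,"hand": 0},{"translation": [-0.2,-0.4,0],"twist": 0,"hand": 0},{"translation": [-0.2,-0.4,0],"twist": 0,"hand": 0},{"translation": [-0.2,-0.4,0],"twist": 0,"hand": 0},{"translation": [-0.2,-0.4,0],"twist": 0,"hand": 0},{"translation": [0,0,0],"twist": 0,"hand": 0}]}}

```text
time: 2.2
tool_pos: [0.3786, 0.2946, 0.2535]
tool_rot: [0.001, 0.005, 1.0, -0.001]
contact_force: [-0.4, 0.8, -0.4]
gripper_width: 0.0
grasp_force: 0.0
```

Emit:
{"name": "apply_moves", "arguments": {"targets": [{"translation": [-0.13,-0.42,0],"twist": 0,"hand": 0},{"translation": [-0.13,-0.42,0],"twist": 0,"hand": 0},{"translation": [-0.13,-0.42,0],"twist": 0,"hand": 0},{"translation": [-0.13,-0.42,0],"twist": 0,"hand": 0},{"translation": [-0.13,-0.42,0],"twist": 0,"hand": 0},{"translation": [-0.13,-0.42,0],"twist": 0,"hand": 0},{"translation": [-0.13,-0.42,0],"twist": 0,"hand": 0},{"translation": [-0.13,-0.42,0],"twist": 0,"hand": 0}]}}

```text
time: 3.0
tool_pos: [0.4809, -0.039, 0.2536]
tool_rot: [0.001, 0.001, 1.0, 0.0]
contact_force: [1.5, 0.3, -0.2]
gripper_width: 0.001
grasp_force: 0.0
```

Emit:
{"name": "apply_moves", "arguments": {"targets": [{"translation": [-0.13,-0.42,0],"twist": 0,"hand": 0},{"translation": [-0.13,-0.42,0],"twist": 0,"hand": 0},{"translation": [-0.13,-0.42,0],"twist": 0,"hand": 0},{"translation": [-0.13,-0.42,0],"twist": 0,"hand": 0},{"translation": [0,0,0],"twist": 0,"hand": 0},{"translation": [0,0,0],"twist": 0,"hand": 0}]}}

```text
time: 3.6
tool_pos: [0.5326, -0.2061, 0.2529]
tool_rot: [-0.0, 0.002, 1.0, 0.001]
contact_force: [0.4, 0.4, -1.0]
gripper_width: -0.002
grasp_force: 0.0
```

```bash
python3 - <<'E'
from h import *
s=state();print(s['tool_pos'],R_tool().as_matrix().round(3).tolist(),s['joint_pos'])
c=get_calibration("wrist");print(np.round(c['pose'],3).tolist())
f=grab_frame("wrist");cv2.imwrite('pics/w1.png',f[:,:,::-1])
print([(x['point'],x['score']) for x in recognise("wrist","cover_lip")])
E
```

```text
[ 0.5325771  -0.20608097  0.25292178] [[-1.0, 0.003, -0.001], [0.003, 1.0, 0.001], [0.001, 0.001, -1.0]] [-4.99795347e-01 -7.43808987e-02  1.73963814e+00  6.32368499e-04
  1.47739043e+00 -2.06751386e+00]
[[0.003, -0.965, -0.262, 0.466], [1.0, 0.004, -0.001, -0.206], [0.001, -0.262, 0.965, 0.372], [0.0, 0.0, 0.0, 1.0]]
[([0.5059, -0.1218, 0.0802], 0.75), ([0.5157, -0.0023, 0.0709], 0.18)]
```

View pics/w1.png

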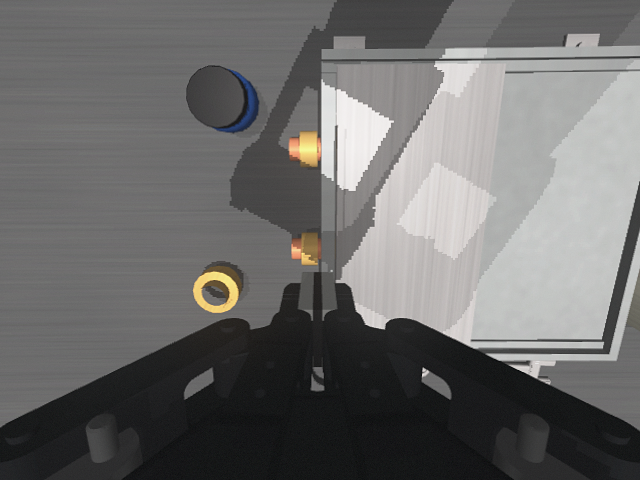

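The wrist view shows the lip at about (336,127) to (336,270), the box's right rim at column 322, and the fingertips at about (318,275).

```bash
python3 - <<'E'
from h import *
c=get_calibration("wrist")
print(ray(c,[(336,127),(336,260)],.099).round(4),ray(c,[(322,60)],.083))
c=get_calibration("top")
print(ray(c,[(423,260),(418,260)],.099).round(4))
E
```

```text
[[ 0.459  -0.1906  0.099 ]
 [ 0.5649 -0.1892  0.099 ]] [[ 0.41019075 -0.20104025  0.083     ]]
[[ 0.5364 -0.1894  0.099 ]
 [ 0.5364 -0.1809  0.099 ]]
```

Emit:
{"name": "apply_moves", "arguments": {"targets": [{"translation": [-0.05,-0.24,0.2],"twist": 0,"hand": 0},{"translation": [0,0,0.4],"twist": 0,"hand": 0},{"translation": [0,0,0.4],"twist": 0,"hand": 0},{"translation": [0,0,0.3],"twist": 0,"hand": 0},{"translation": [0,0,0.15],"twist": 0,"hand": 0},{"translation": [0,0,0],"twist": 0,"hand": 0},{"translation": [0,0,0],"twist": 0,"hand": 0}]}}

```text
time: 4.4
tool_pos: [0.5382, -0.2297, 0.1099]
tool_rot: [0.001, 0.0, 1.0, -0.001]
contact_force: [1.0, 0.7, 0.8]
gripper_width: -0.001
grasp_force: 0.0
```

Emit:
{"name": "apply_moves", "arguments": {"targets": [{"translation": [0,0.1,0],"twist": 0,"hand": 0},{"translation": [0,0.1,0],"twist": 0,"hand": 0},{"translation": [0,0.1,0],"twist": 0,"hand": 0},{"translation": [0,0.1,0],"twist": 0,"hand": 0},{"translation": [0,0.1,0],"twist": 0,"hand": 0}]}}

```text
time: 4.9
tool_pos: [0.5382, -0.1801, 0.1099]
tool_rot: [0.001, 0.0, 1.0, -0.001]
contact_force: [-0.0, -5.8, 4.2]
gripper_width: 0.0
grasp_force: 3.2
```

Emit:
{"name": "apply_moves", "arguments": {"targets": [{"translation": [0,0.1,0],"twist": 0,"hand": 0},{"translation": [0,0.1,0],"twist": 0,"hand": 0},{"translation": [0,0.1,0],"twist": 0,"hand": 0},{"translation": [0,0.1,0],"twist": 0,"hand": 0},{"translation": [0,0.1,0],"twist": 0,"hand": 0},{"translation": [0,0.1,0],"twist": 0,"hand": 0},{"translation": [0,0.1,0],"twist": 0,"hand": 0},{"translation": [0,0.1,0],"twist": 0,"hand": 0}]}}

```text
time: 5.7
tool_pos: [0.5388, -0.1002, 0.1099]
tool_rot: [0.002, 0.0, 1.0, -0.001]
contact_force: [2.5, -6.0, 3.3]
gripper_width: 0.002
grasp_force: 3.4
```

Emit:
{"name": "apply_moves", "arguments": {"targets": [{"translation": [0,0.05,0],"twist": 0,"hand": 0},{"translation": [0,0.05,0],"twist": 0,"hand": 0},{"translation": [0,0.04,0],"twist": 0,"hand": 0}]}}

```text
time: 6.0
tool_pos: [0.5388, -0.0863, 0.1099]
tool_rot: [0.002, 0.0, 1.0, -0.001]
contact_force: [1.8, -7.0, 3.8]
gripper_width: 0.002
grasp_force: 3.6
```

Emit:
{"name": "apply_moves", "arguments": {"targets": [{"translation": [0,0.03,0],"twist": 0,"hand": 0},{"translation": [0,0.03,0],"twist": 0,"hand": 0}]}}

```text
time: 6.2
tool_pos: [0.5388, -0.0805, 0.1099]
tool_rot: [0.002, 0.0, 1.0, -0.001]
contact_force: [1.8, -6.6, 3.7]
gripper_width: 0.001
grasp_force: 3.6
```

```bash
python3 - <<'E'
from h import *
f=grab_frame("top");cv2.imwrite('pics/top1.png',cv2.resize(f[150:370,180:500],None,fx=2.4,fy=2.4,interpolation=cv2.INTER_CUBIC)[:,:,::-1])
E
```

```text
(no output)
```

View pics/top1.png

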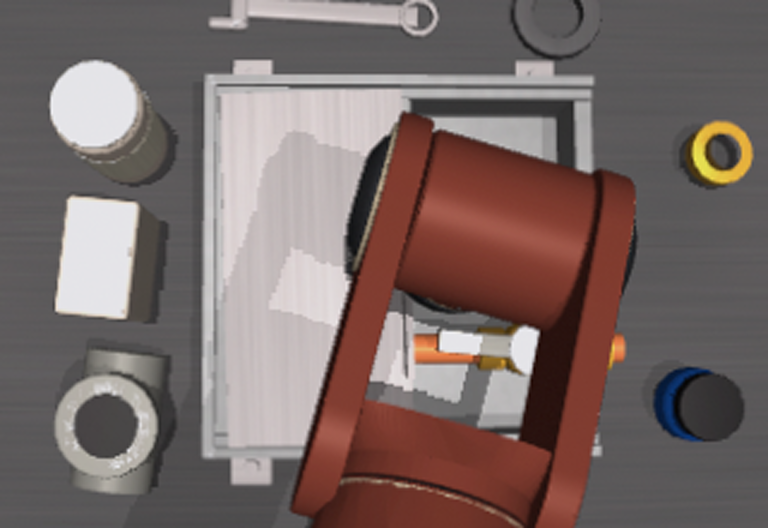

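The crop shows the cover nearly at the stop, with its left edge at about column 218. The disc valve is the nearer one: disc near crop (524,348), handle pointing left to about (440,342).

Emit:
{"name": "apply_moves", "arguments": {"targets": [{"translation": [0,0.02,0],"twist": 0,"hand": 0},{"translation": [0,0.02,0],"twist": 0,"hand": 0}]}}

```text
time: 6.45
tool_pos: [0.5385, -0.0771, 0.1099]
tool_rot: [0.001, 0.0, 1.0, -0.002]
contact_force: [0.2, -10.5, 4.9]
gripper_width: 0.002
grasp_force: 5.9
```

Emit:
{"name": "apply_moves", "arguments": {"targets": [{"translation": [0,0.02,0],"twist": 0,"hand": 0},{"translation": [0,0.02,0],"twist": 0,"hand": 0}]}}

```text
time: 6.65
tool_pos: [0.5372, -0.075, 0.1098]
tool_rot: [-0.001, -0.0, 1.0, -0.004]
contact_force: [-5.6, -16.6, 7.7]
gripper_width: -0.002
grasp_force: 9.4
```

At the stop. I'll back off, rise and look.

Emit:
{"name": "apply_moves", "arguments": {"targets": [{"translation": [0,-0.15,0],"twist": 0,"hand": 0},{"translation": [0,-0.2,0],"twist": 0,"hand": 0},{"translation": [0,-0.1,-0.4],"twist": 0,"hand": 0},{"translation": [0,0,-0.4],"twist": 0,"hand": 0},{"translation": [0,0,-0.4],"twist": 0,"hand": 0},{"translation": [0,0,-0.2],"twist": 0,"hand": 0},{"translation": [0,0,0],"twist": 0,"hand": 0},{"translation": [0,0,0],"twist": 0,"hand": 0}]}}

```text
time: 7.45
tool_pos: [0.5369, -0.1163, 0.2473]
tool_rot: [-0.001, 0.0, 1.0, 0.001]
contact_force: [-1.0, 0.5, -0.8]
gripper_width: 0.001
grasp_force: 0.0
```

```bash
python3 - <<'E'
from h import *
s=state();print(s['tool_pos'],R_tool().as_matrix().round(3).tolist())
c=get_calibration("wrist")
f=grab_frame("wrist");cv2.imwrite('pics/w2.png',f[:,:,::-1])
for q in("cover_lip","disc_spindle","disc_end","plain_end","plain_spindle"):
  print(q,[(x['point'],x['score']) for x in recognise("wrist",q)[:2]])
E
```

```text
[ 0.53691623 -0.11625257  0.24730253] [[-1.0, 0.001, -0.001], [0.001, 1.0, 0.001], [0.001, 0.001, -1.0]]
cover_lip [([0.5114, 0.0019, 0.0777], 0.75), ([0.4825, -0.118, 0.0487], 0.59)]
disc_spindle []
disc_end [([0.476, -0.1522, 0.0716], 0.7), ([0.4791, -0.1445, 0.0713], 0.26)]
plain_end [([0.5821, -0.1332, 0.0722], 0.84)]
plain_spindle [([0.5725, -0.1384, 0.0485], 0.83)]
```

View pics/w2.png

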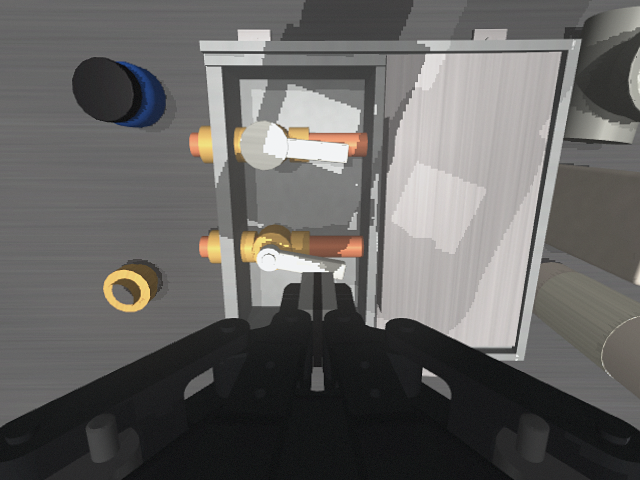

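The wrist view shows the disc at (265,145) with its handle end at about (347,153). The plain valve's nut is at (268,259) with its handle end at about (343,270). Both handles are slightly off open.

```bash
python3 - <<'E'
from h import *
c=get_calibration("wrist")
print(ray(c,[(347,143),(347,162),(290,138),(290,160),(343,262),(343,276),(290,252)],.070).round(4))
print(ray(c,[(265,145),(268,259)],.08).round(4),ray(c,[(242,79),(365,79)],0.03).round(4),ray(c,[(244,67),(364,67)],.075).round(4))
E
```

```text
[[ 0.475  -0.0918  0.07  ]
 [ 0.4903 -0.0915  0.07  ]
 [ 0.471  -0.1386  0.07  ]
 [ 0.4886 -0.139   0.07  ]
 [ 0.5788 -0.0932  0.07  ]
 [ 0.5923 -0.093   0.07  ]
 [ 0.5693 -0.1407  0.07  ]]
[[ 0.4763 -0.1579  0.08  ]
 [ 0.5723 -0.1591  0.08  ]] [[ 0.4205 -0.1832  0.03  ]
 [ 0.4205 -0.0737  0.03  ]] [[ 0.4187 -0.1722  0.075 ]
 [ 0.4187 -0.0805  0.075 ]]
```

Emit:
{"name": "apply_moves", "arguments": {"targets": [{"translation": [0.4,0.04,0],"twist": 0,"hand": 0},{"translation": [0.45,0,0],"twist": 0,"hand": 0},{"translation": [0,0,0.4],"twist": 0,"hand": 0},{"translation": [0,0,0.4],"twist": 0,"hand": 0},{"translation": [0,0,0],"twist": 0,"hand": 0},{"translation": [0,0,0],"twist": 0,"hand": 0}]}}

```text
time: 8.35
tool_pos: [0.4519, -0.1126, 0.1679]
tool_rot: [-0.001, 0.0, 1.0, 0.0]
contact_force: [0.3, 0.0, 0.8]
gripper_width: -0.001
grasp_force: 0.0
```

```bash
python3 - <<'E'
from h import *
s=state();print(s['tool_pos'],s['contact_force'])
f=grab_frame("wrist");cv2.imwrite('pics/w3.png',f[:,:,::-1])
E
```

```text
[ 0.45194693 -0.11263442  0.16790394] [0.25799668 0.01726004 0.78134585]
```

View pics/w3.png

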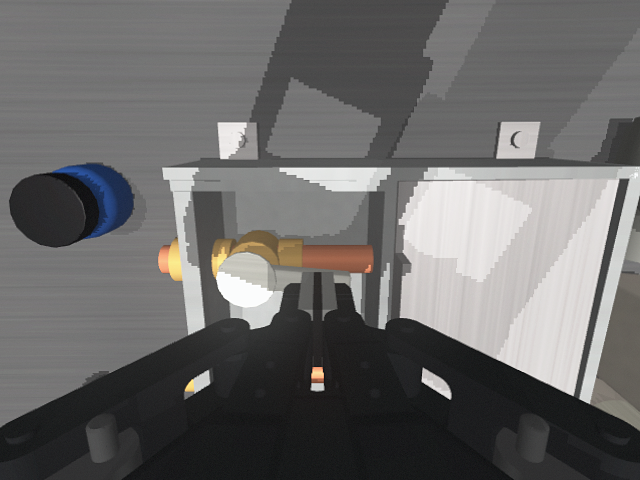

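The view shows the handle's near edge at about (335,268), the disc at (246,279), and the fingertips at (318,283), still about 145 mm high. I'll descend on the near side of the handle.

```bash
python3 - <<'E'
from h import *
c=get_calibration("wrist")
print(ray(c,[(330,266),(345,272)],.070).round(4),ray(c,[(246,279)],.08).round(4),ray(c,[(300,182)],.083).round(4))
E
```

```text
[[ 0.4702 -0.1047  0.07  ]
 [ 0.4745 -0.0946  0.07  ]] [[ 0.4752 -0.1591  0.08  ]] [[ 0.4125 -0.1233  0.083 ]]
```

Emit:
{"name": "apply_moves", "arguments": {"targets": [{"translation": [0.02,0,0.3],"twist": 0,"hand": 0},{"translation": [0,0,0.3],"twist": 0,"hand": 0}]}}

```text
time: 8.6
tool_pos: [0.4535, -0.1141, 0.1117]
tool_rot: [0.004, 0.0, 1.0, -0.002]
contact_force: [0.2, -0.1, -0.1]
gripper_width: 0.001
grasp_force: 0.0
```

Emit:
{"name": "apply_moves", "arguments": {"targets": [{"translation": [0,0,0.15],"twist": 0,"hand": 0},{"translation": [0,0,0.1],"twist": 0,"hand": 0},{"translation": [0,0,0],"twist": 0,"hand": 0},{"translation": [0,0,0],"twist": 0,"hand": 0}]}}

```text
time: 9.0
tool_pos: [0.4517, -0.1134, 0.085]
tool_rot: [0.001, 0.0, 1.0, -0.0]
contact_force: [-0.3, -0.6, 0.7]
gripper_width: -0.006
grasp_force: 0.0
```

Emit:
{"name": "apply_moves", "arguments": {"targets": [{"translation": [0,0,0.05],"twist": 0,"hand": 0},{"translation": [-0.08,0.02,0],"twist": 0,"hand": 0},{"translation": [-0.08,0.02,0],"twist": 0,"hand": 0},{"translation": [-0.08,0.01,0],"twist": 0,"hand": 0},{"translation": [0,0,0],"twist": 0,"hand": 0}]}}

```text
time: 9.5
tool_pos: [0.4751, -0.1077, 0.0783]
tool_rot: [-0.0, 0.0, 1.0, 0.0]
contact_force: [-1.4, 0.1, 0.0]
gripper_width: -0.003
grasp_force: 0.3
```

Emit:
{"name": "apply_moves", "arguments": {"targets": [{"translation": [-0.09,-0.01,0],"twist": 0,"hand": 0},{"translation": [-0.09,-0.01,0],"twist": 0,"hand": 0},{"translation": [-0.08,-0.04,0],"twist": 0,"hand": 0},{"translation": [-0.08,-0.04,0],"twist": 0,"hand": 0},{"translation": [0,0,0],"twist": 0,"hand": 0}]}}

```text
time: 10.0
tool_pos: [0.5085, -0.1175, 0.0777]
tool_rot: [-0.001, 0.001, 1.0, 0.001]
contact_force: [-1.1, 1.1, -1.2]
gripper_width: -0.003
grasp_force: 0.8
```

Emit:
{"name": "apply_moves", "arguments": {"targets": [{"translation": [-0.05,-0.05,0],"twist": 0,"hand": 0},{"translation": [-0.05,-0.05,0],"twist": 0,"hand": 0},{"translation": [-0.03,-0.07,0],"twist": 0,"hand": 0},{"translation": [-0.03,-0.07,0],"twist": 0,"hand": 0}]}}

```text
time: 10.4
tool_pos: [0.5232, -0.1397, 0.0775]
tool_rot: [-0.002, 0.001, 1.0, 0.003]
contact_force: [-9.5, 26.2, 9.2]
gripper_width: 0.001
grasp_force: 12.8
```

```bash
python3 - <<'E'
from h import *
s=state();print(s['tool_pos'],s['contact_force'])
f=grab_frame("wrist");g=grab_frame("scene")
cv2.imwrite('pics/w4.png',np.hstack([cv2.resize(f,(400,300)),g[180:360,160:400][:, :].repeat(1,0) if 0 else cv2.resize(g[180:360,160:400],(400,300))])[:,:,::-1])
E
```

```text
[ 0.52316537 -0.13968977  0.07752702] [-9.53988683 26.22090757  9.20051854]
```

View pics/w4.png

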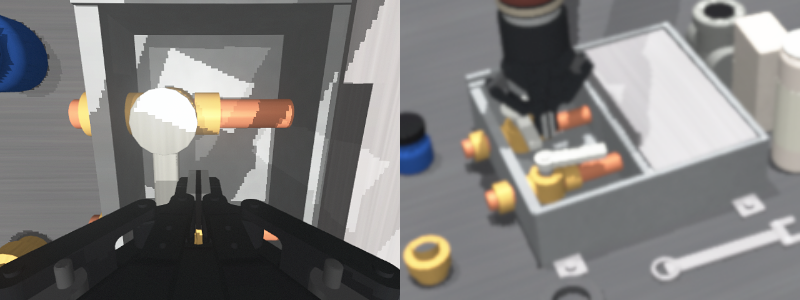

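The left half shows the handle pointing straight across its pipe, at its stop (26 N). The right half shows the plain handle still open. I'll back off and rise.

Emit:
{"name": "apply_moves", "arguments": {"targets": [{"translation": [0,0.1,0],"twist": 0,"hand": 0},{"translation": [0,0.1,0],"twist": 0,"hand": 0},{"translation": [0,0,-0.3],"twist": 0,"hand": 0},{"translation": [0,0,-0.4],"twist": 0,"hand": 0},{"translation": [0,0,-0.4],"twist": 0,"hand": 0},{"translation": [0,0,-0.4],"twist": 0,"hand": 0},{"translation": [0,-0.2,-0.3],"twist": 0,"hand": 0},{"translation": [0,0,0],"twist": 0,"hand": 0}]}}

```text
time: 11.3
tool_pos: [0.5274, -0.1442, 0.2657]
tool_rot: [0.006, 0.001, 1.0, -0.003]
contact_force: [0.2, 0.1, 0.4]
gripper_width: 0.0
grasp_force: 0.0
```

```bash
python3 - <<'E'
from h import *
s=state();print(s['tool_pos'],s['contact_force'])
f=grab_frame("wrist");cv2.imwrite('pics/w5.png',f[:,:,::-1])
E
```

```text
[ 0.52739172 -0.14416759  0.26570773] [0.162156   0.12630392 0.42884002]
```

View pics/w5.png

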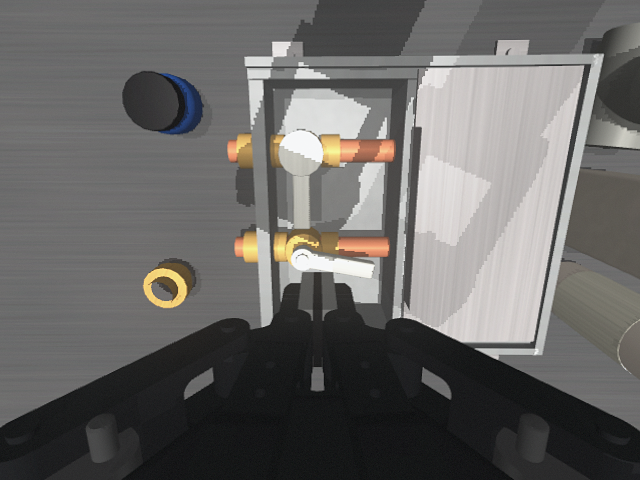

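The marked handle runs straight across its pipe, from (300,175) to (300,230). The plain handle is unchanged, and the cover is at its stop with the lip at column 410.

```bash
python3 -c "
from plant import *
print(job_done())"
```

```text
the job is handed in; nothing more can be done
None
```

The cover was pushed to its left stop, the disc-marked valve is fully shut across its pipe, and the job was handed in after about 11 s. The last picture showed the other handle unmoved and nothing knocked over; no verdict came back at hand-in.

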